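# Dispense a yellow tissue cassette

### The job

Dispense the yellow tissue cassette: push the yellow paddle of the cassette dispenser all the way to its stop, so that the cassette is pushed out onto the catch tray, then let the paddle go right there, without riding back with it, so that its spring snaps it fully home. Do not work the blue dispenser next to it.

Things in the scene. Friction and masses are not known exactly. Their poses are not given: they have to be found in the camera images.
- yellow_dispenser: White dispenser with yellow stripes and paddle, fixed, 280 mm long (own x) by 90 mm wide. Origin at bench level, mid-width; reaches from x = -115 mm (end near the robot) to +165 mm; z up; +x (push direction) points roughly away from the robot. The cassette bed is 20 mm high; beyond x = 42 mm lies the open aluminium catch tray: floor 14 mm, walls 28 mm high, far wall at x = 161 mm.
- yellow_slide (a joint): Spring slide of the yellow paddle along the dispenser's +x, m: 0 home, 0.050 stop; spring 3 N at home, 6 N at the stop; returns in 0.2 s. Paddle: upright plate 12 mm thick (x), 32 mm wide (y), 29 to 80 mm over the bench; its middle at x = -90 mm, y = 0 of the dispenser when home, -40 mm at the stop. Bed and rails around it: at most 29 mm high. A tongue ahead of it pushes the cassette.
- yellow_cassette: Loose yellow plastic tissue cassette, 40 x 28 x 8 mm, 12 to 21 g, long side along the dispenser's x. Origin at the centre of its underside; at the start near x = 20, y = 0, z = 20 mm of the dispenser, between two white guides 45 mm high (x = -8 to +48 mm).
- blue_slide (a joint): The same slide of an identical dispenser with blue paddle, stripes and cassette, which stands to the left or right of the yellow one; m, 0 = home. To be left alone.

How it is judged:
By the outcome, as a careful person would: the job done as asked, in the order asked, and still so for the second after the job is handed in, with the robot touching nothing.
It also fails if it takes over 32 s, if anything falls off the work surface, if the arm or the gripper's body presses on something with over 40 N, if the wrist force passes 120 N, or if a joint passes its speed limit or range.

### The arm

A 6-joint arm with a two-finger parallel gripper is mounted at the origin on the work surface. World frame = base frame: x ahead of the robot, y to its left, z up, the work surface at z = 0. Lengths are in m, angles in rad, forces in N, time in s.
With the tool pointing down it reaches from about 0.275 to 0.975 m from the base axis. Payload 8.4 kg.
Tool frame: the origin (TCP) lies midway between the tips of the shut fingers; the grasp point (between the pads) lies 19 mm behind it (bot.grip_depth is the z of the grasp point in the tool frame, in m); z points along the fingers, y is the line along which they close (so a half turn about z gives the same grasp; the last joint's range is limited). The gripper opens to 92 mm and grips with 3 to 60 N. Pads are 20 mm wide; open, the fingers measure 128 mm over their backs; the gripper's body (75 mm by 189 mm) begins 69 mm behind the grasp point.
Start: joints at [-1.184, 0.353, 1.633, -0, 1.155, -0.002], TCP at [0.237, -0.578, 0.215] pointing down, gripper open.
Joint ranges: [-2.63, 2.63], [-0.92, 2.1], [0.06, 2.66], [-1.3, 4.44], [0, 2.69], [-3.02, 3.02]. Speed limits (rad/s): [2.22, 2.22, 2.79, 3.14, 3.14, 3.14].

### API

Orientations are given as a unit quaternion [x, y, z, w].
In Python, from rig import bot, probe_bus, capture gives the robot as it stands (bot), with the cameras as plain functions and the readings (probe_bus).
- The arm moves only by the tool jog_arm, called after "Emit:" in YAML: its name, and indented under it one key for each argument. Schema: {"type":"object","properties":{"rows":{"type":"array","items":{"type":"array","prefixItems":[{"type":"array","items":{"type":"number"},"minItems":3,"maxItems":3},{"type":"array","items":{"type":"number"},"minItems":3,"maxItems":3},{"type":"number"}],"minItems":3,"maxItems":3},"minItems":1,"maxItems":20},"grip_n":{"type":"number"},"only":{"type":"string"},"quiet":{"type":"boolean"},"lines":{"type":"string"}},"required":["rows"],"additionalProperties":false}. rows is a list of rows, 1 to 20 of them, each written [[rx, ry, rz], [dx, dy, dz], opening]: a rotation vector rx, ry, rz in rad, then dx, dy, dz in units of 100 mm, then the opening from 0.0 (shut) to 1.0 (fully open); each row is the pose to reach, as a shift and turn from the pose commanded when the call began, along the tool's axes at that moment; what a row does not reach only later rows make up. A row lasts 1/8 s, in which the tool goes at most 0.0625 m and 0.188 rad, less where a joint would pass 70% of its speed; a pose out of reach is approached as far as the arm can. The fingers move at their own pace and stop on an object; grip_n is the grip in N (left out, the last holds). Time passes only in rows, so rows that do not move let the fingers close. The tool returns the time, the measured TCP pose, the force, the opening and the grip force at its end. only (a regular expression) keeps the lines of the reply that match it, lines (a string "A,B") keeps lines A to B, and quiet returns only ok. Input that does not fit is refused with a message, and nothing moves.
- probe_bus.get_obs(): the state, without advancing time (a new reading comes with each control period).
- capture(name): name is "scene" or "top" or "wrist"; returns a dict with "image" (400x640x3 uint8, red, green, blue), "fx", "fy", "cx", "cy" (pixels), "rvec" (rotation vector, rad) and "tvec" (3), from world to camera coordinates, as OpenCV has them. Camera axes: x right, y down, z forward; pixel columns grow to the right and rows downward; lengths in m; the calibration is good to about 2 mm. A picture is of the moment at which its call begins. There is no depth.
- bot.finish_job(): hands the job in; it is judged then, once.
The state is a dict: "time": time; "q": joint angles; "qvel": joint speeds; "effort": joint torques, N m; "tcp_pos": TCP position; "tool_rot": TCP orientation; "contact_force": force on the tool from outside, world axes, zero at the start; "torque": the same for the moment, N m; "opening": opening from 0.0 (shut) to 1.0 (fully open); "finger_force": force on a finger pad.
Only numpy, scipy, OpenCV 4.12 (cv2) and the standard library are available. Lean on these libraries where they do the work, as an engineer would, in place of code of your own. Each camera call takes 0.05 s, during which the arm holds its last target. There are 200 camera calls.

## Working session

There is one attempt and no reset: what is moved stays moved. The work goes in short steps, Python scripts to look and compute and a tool call to move; the robot and the scene stay as the last step left them, time stands still between calls to the robot, and variables do not carry over. Pictures are saved under pics/ and viewed, at most 10 in all, crops included, and the job is handed in when it is done.

```bash
mkdir -p pics; ls
```

Run:
```python
from rig import bot, probe_bus, capture
import cv2,numpy as np
o=probe_bus.get_obs();print({k:np.round(o[k],3).tolist() for k in("time","tcp_pos","tool_rot","contact_force")},bot.grip_depth)
for n in("scene","top"):
    c=capture(n);cv2.imwrite(f"pics/{n}0.png",c["image"][...,::-1]);np.save(f"pics/{n}0.npy",c,allow_pickle=True)
```

```text
pics
rig.py
{'time': 0.0, 'tcp_pos': [0.237, -0.578, 0.214], 'tool_rot': [0.981, 0.193, -0.0, -0.001], 'contact_force': [-0.18, 0.561, 0.36]} -0.0187
```

View pics/top0.png

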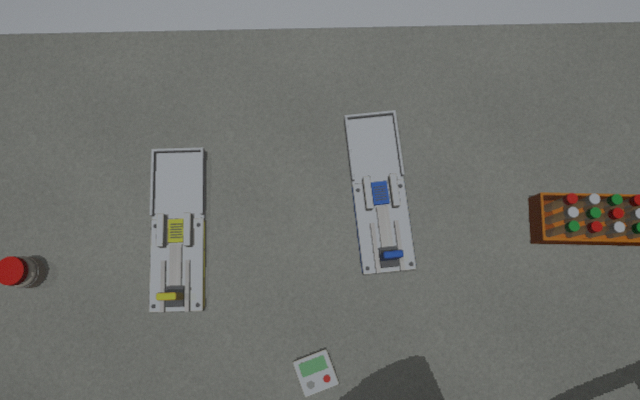

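View pics/scene0.png

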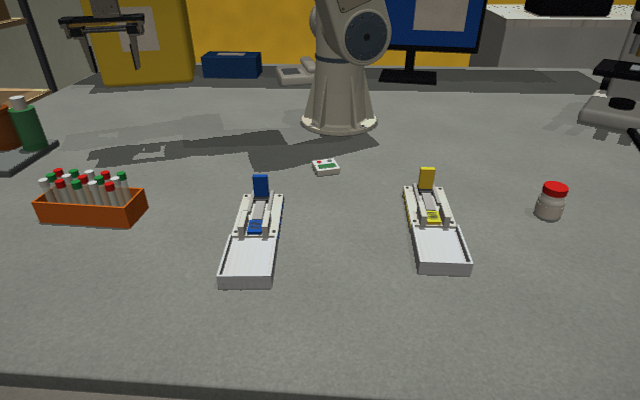

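The top view shows the yellow dispenser at columns 150–205, rows 148–311. Its paddle top is near (167,296) and its cassette near (176,230). The blue dispenser stands to its right, with its paddle near (393,254).

Create h.py:
```python
import cv2,numpy as np
def ray(c,uv,z):
    R=cv2.Rodrigues(np.array(c["rvec"],float))[0];t=np.array(c["tvec"],float).ravel();C=-R.T@t
    uv=np.atleast_2d(uv).astype(float)
    d=np.c_[(uv[:,0]-c["cx"])/c["fx"],(uv[:,1]-c["cy"])/c["fy"],np.ones(len(uv))]@R
    return C+d*((z-C[2])/d[:,2])[:,None]
def blobs(c,lo,hi,amin=30):
    m=cv2.inRange(cv2.cvtColor(c["image"],cv2.COLOR_RGB2HSV),lo,hi)
    return [k for k in cv2.findContours(m,cv2.RETR_EXTERNAL,cv2.CHAIN_APPROX_NONE)[0] if cv2.contourArea(k)>amin]
```

Run:
```python
from h import *
np.set_printoptions(precision=4,suppress=True)
for n in("top","scene"):
    c=np.load(f"pics/{n}0.npy",allow_pickle=True).item()
    R=cv2.Rodrigues(np.array(c["rvec"],float))[0];print(n,"cam",-R.T@np.ravel(c["tvec"]))
    for k in blobs(c,(22,120,90),(35,255,255)):
        if n=="scene" and not(380<k[:,0,0].mean()<480 and k[:,0,1].mean()>150): continue
        r=cv2.minAreaRect(k);print("yel",r,cv2.boundingRect(k))
        for z in(.028,.08):
            b=ray(c,cv2.boxPoints(r),z);print(z,b[:,:2].tolist() if 0 else b.mean(0),np.linalg.norm(b[1]-b[0]),np.linalg.norm(b[2]-b[1]))
c=np.load("pics/top0.npy",allow_pickle=True).item()
im=c["image"];x=im[120:330,130:225].copy()
cv2.imwrite("pics/crop.png",cv2.resize(x[...,::-1],None,fx=2.8,fy=2.8,interpolation=cv2.INTER_CUBIC))
g=cv2.GaussianBlur(cv2.cvtColor(im,cv2.COLOR_RGB2GRAY),(3,3),0)
m=cv2.inRange(g,125,255);m[:, :130]=0;m[:,225:]=0;m[:120]=0
m=cv2.morphologyEx(m,cv2.MORPH_CLOSE,np.ones((9,9)))
k=max(cv2.findContours(m,0,1)[0],key=cv2.contourArea);r=cv2.minAreaRect(k);print(r)
for z in(.02,.028):
    b=ray(c,cv2.boxPoints(r),z);print(z,b.tolist(),np.linalg.norm(np.diff(b,axis=0),axis=1))
```

```text
top cam [ 0.4703 -0.0158  0.8922]
yel ((166.5, 295.5), (7.0, 19.0), 90.0) (157, 292, 20, 8)
0.028 [0.4816 0.2254 0.028 ] 0.031572356475223814 0.011431591082360774
0.08 [0.4809 0.2108 0.08  ] 0.029672517963577612 0.010743705241318088
yel ((175.0, 230.0), (22.0, 14.0), 90.0) (168, 219, 15, 23)
0.028 [0.5908 0.2145 0.028 ] 0.02385932133902068 0.03759782867911173
0.08 [0.5836 0.2006 0.08  ] 0.022423607866787938 0.03533541272878807
scene cam [1.2894 0.048  0.4865]
yel ((433.0, 217.0), (14.0, 14.0), 90.0) (426, 210, 15, 15)
0.028 [0.5929 0.2142 0.028 ] 0.02871326042636074 0.05158923473741149
0.08 [0.6719 0.1953 0.08  ] 0.025457092918171206 0.045738864997787544
yel ((426.5, 177.5), (21.0, 15.0), 90.0) (419, 167, 16, 22)
0.028 [0.4242 0.2242 0.028 ] 0.03679874033300181 0.10616440385108046
0.08 [0.5223 0.2042 0.08  ] 0.03262565581263092 0.09412505070159158
((175.99998474121094, 228.99996948242188), (53.99999237060547, 163.99996948242188), -0.0)
0.02 [[0.4568125215910444, 0.2559288882127561, 0.020000000000000018], [0.7402176293826557, 0.2668008750879167, 0.020000000000000018], [0.7383477626363414, 0.17151004574155623, 0.020000000000000018], [0.4552799389537674, 0.16599574711168494, 0.020000000000000018]] [0.2836 0.0953 0.2831]
0.028 [[0.45693631113331074, 0.2534360315526351, 0.028000000000000025], [0.7377418460508169, 0.2642082936120063, 0.028000000000000025], [0.7358891309179996, 0.16979153268681885, 0.028000000000000025], [0.45541778632400376, 0.16432781473013874, 0.028000000000000025]] [0.281  0.0944 0.2805]
```

View pics/crop.png

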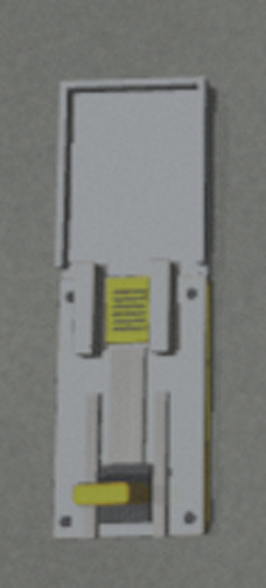

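The crop puts the tray's far corners at about (150.7,149.3) and (203.9,147.5), and the near end corners at (149.3,311.4) and (203.9,310). The paddle top is at about (166.4,296.5).

Run:
```python
from h import *
np.set_printoptions(precision=4,suppress=True)
c=np.load("pics/top0.npy",allow_pickle=True).item()
F=ray(c,[[150.7,149.3],[203.9,147.5]],.028);N=ray(c,[[149.3,311.4],[203.9,310]],.020)
print(F,N,np.linalg.norm(F[0]-F[1]),np.linalg.norm(N[0]-N[1]))
f,n=F.mean(0),N.mean(0);d=(f-n)[:2];print("len",np.linalg.norm(d));
w=[np.arctan2(*(e[1]-e[0])[[0,1]])for e in(F,N)]
a=np.arctan2(d[1],d[0]);print("axis yaw",a,"cross yaws",[np.arctan2((e[0]-e[1])[1],(e[0]-e[1])[0])-np.pi/2 for e in(F,N)])
u=np.array([np.cos(a),np.sin(a)]);o=(f[:2]+n[:2])/2-.025*u;v=np.array([-u[1],u[0]])
print("origin",o)
for nm,p in(("paddle",ray(c,[166.4,296.5],.08)),("cass",ray(c,[175.3,230.2],.028))): print(nm,p,(p[0,:2]-o)@u,(p[0,:2]-o)@v)
s=np.load("pics/scene0.npy",allow_pickle=True).item()
p=ray(s,[[420,167.5],[434.5,167.5]],.08);print("scene paddle top",p,(p[:,:2]-o)@u,(p[:,:2]-o)@v)
from rig import bot, probe_bus, capture
from scipy.spatial.transform import Rotation as Ro
ob=probe_bus.get_obs();print(Ro.from_quat(ob["tool_rot"]).as_matrix(),ob["opening"])
```

```text
[[0.7335 0.2611 0.028 ]
 [0.735  0.1682 0.028 ]] [[0.4562 0.2554 0.02  ]
 [0.4569 0.1645 0.02  ]] 0.09288514509626339 0.09087750142716552
len 0.27775504897506076
axis yaw 0.016822584543115034 cross yaws [np.float64(0.015481637186252062), np.float64(0.008059191989208792)]
origin [0.5704 0.2119]
paddle [[0.4794 0.2109 0.08  ]] -0.09097701381284579 0.0005948933839397903
cass [[0.5904 0.2139 0.028 ]] 0.02006559741382194 0.0017134849902025284
scene paddle top [[0.4792 0.1961 0.08  ]
 [0.477  0.2275 0.08  ]] [-0.0914 -0.0931] [-0.0142  0.0172]
[[ 0.9254  0.3791 -0.0004]
 [ 0.3791 -0.9254  0.0011]
 [ 0.     -0.0012 -1.    ]] 1.0010942122323414
```

Add to h.py:
```python
from scipy.spatial.transform import Rotation as Ro
O=np.array([.5704,.2119]);A=.0155;U=np.array([np.cos(A),np.sin(A)]);V=np.array([-U[1],U[0]])
def to(ob,x,y,z):
    R=Ro.from_quat(ob["tool_rot"]);T=Ro.from_matrix(np.c_[np.r_[U,0],np.r_[V,0]*-1,[0,0,-1]])
    p=np.r_[O+x*U+y*V,z]
    return np.round(np.r_[(R.inv()*T).as_rotvec(),R.inv().apply(p-ob["tcp_pos"])],4)
def loc(p): d=np.array(p[:2])-O; return np.round([d@U,d@V,p[2]],4)
```

Run:
```python
from h import *
from rig import bot, probe_bus, capture
print(to(probe_bus.get_obs(),-.130,.001,.15))
```

```text
[-1.200e-03  2.000e-04  3.733e-01  4.875e-01 -6.527e-01  6.470e-02]
```

The manual's scale: shifts go in units of 100 mm. Converting my numbers, -0.6527 m is -6.527, 0.4875 m is 4.875.

Emit:
jog_arm:
  rows:
    - [[-0.001,0,0.373],[4.875,-6.527,0.647],0]
    - [[-0.001,0,0.373],[4.875,-6.527,0.647],0]
    - [[-0.001,0,0.373],[4.875,-6.527,0.647],0]
    - [[-0.001,0,0.373],[4.875,-6.527,0.647],0]
    - [[-0.001,0,0.373],[4.875,-6.527,0.647],0]
    - [[-0.001,0,0.373],[4.875,-6.527,0.647],0]
    - [[-0.001,0,0.373],[4.875,-6.527,0.647],0]
    - [[-0.001,0,0.373],[4.875,-6.527,0.647],0]
    - [[-0.001,0,0.373],[4.875,-6.527,0.647],0]
    - [[-0.001,0,0.373],[4.875,-6.527,0.647],0]
    - [[-0.001,0,0.373],[4.875,-6.527,0.647],0]
    - [[-0.001,0,0.373],[4.875,-6.527,0.647],0]
    - [[-0.001,0,0.373],[4.875,-6.527,0.647],0]
    - [[-0.001,0,0.373],[4.875,-6.527,0.647],0]
    - [[-0.001,0,0.373],[4.875,-6.527,0.647],0]
    - [[-0.001,0,0.373],[4.875,-6.527,0.647],0]
    - [[-0.001,0,0.373],[4.875,-6.527,0.647],0]
    - [[-0.001,0,0.373],[4.875,-6.527,0.647],0]
    - [[-0.001,0,0.373],[4.875,-6.527,0.647],0]
    - [[-0.001,0,0.373],[4.875,-6.527,0.647],0]
  grip_n: 20

```text
time: 2.6
tcp_pos: [0.4407, 0.2103, 0.1499]
tool_rot: [1.0, 0.008, 0.0, 0.0]
contact_force: [-0.0, 0.6, -1.0]
opening: 0.004
finger_force: 0.0
```

Run:
```python
from h import *
from rig import bot, probe_bus, capture
o=probe_bus.get_obs();print(o["time"],loc(o["tcp_pos"]),to(o,-.130,.001,.055),o["opening"])
```

```text
2.6 [-0.1298  0.0004  0.1499] [ 0.0009 -0.0003  0.     -0.0003 -0.0007  0.0949] 0.0037228711811927648
```

Emit:
jog_arm:
  rows:
    - [[0,0,0],[0,-0.005,0.5],0]
    - [[0,0,0],[0,-0.005,0.95],0]
    - [[0,0,0],[0,-0.005,0.95],0]
    - [[0,0,0],[0,-0.005,0.95],0]
    - [[0,0,0],[0,-0.005,0.95],0]

```text
time: 3.22
tcp_pos: [0.4419, 0.2115, 0.0567]
tool_rot: [1.0, 0.008, 0.001, -0.0]
contact_force: [-0.1, 0.8, 0.2]
opening: 0.006
finger_force: 0.0
```

Run:
```python
from h import *
from rig import bot, probe_bus, capture
o=probe_bus.get_obs();print(loc(o["tcp_pos"]),o["contact_force"])
a=capture("top")["image"][130:330,100:300];b=capture("scene")["image"][100:300,350:550]
cv2.imwrite("pics/pre.png",cv2.resize(np.hstack([a,b])[...,::-1],None,fx=2,fy=2))
```

```text
[-0.1285  0.0016  0.0567] [-0.11085069  0.76308413  0.19985385]
```

View pics/pre.png

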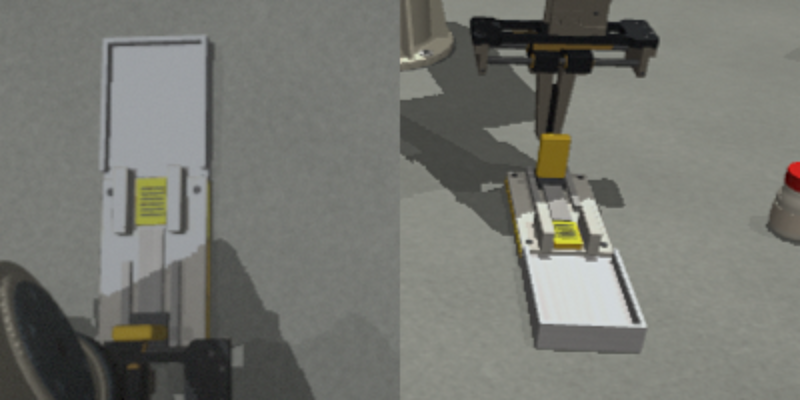

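The shut fingers are centred right behind the yellow paddle, and the blue dispenser is clear. Next I push to just short of the stop.

To row units: 0.066 m is 0.66, 0.062 m is 0.62.

Emit:
jog_arm:
  rows:
    - [[0,0,0],[0.12,0,0],0]
    - [[0,0,0],[0.2,0,0],0]
    - [[0,0,0],[0.27,0,0],0]
    - [[0,0,0],[0.34,0,0],0]
    - [[0,0,0],[0.41,0,0],0]
    - [[0,0,0],[0.48,0,0],0]
    - [[0,0,0],[0.55,0,0],0]
    - [[0,0,0],[0.62,0,0],0]
    - [[0,0,0],[0.66,0,0],0]
    - [[0,0,0],[0.66,0,0],0]
    - [[0,0,0],[0.66,0,0],0]

```text
time: 4.7
tcp_pos: [0.5061, 0.2115, 0.0546]
tool_rot: [1.0, 0.008, -0.001, 0.001]
contact_force: [-4.7, -0.2, 2.5]
opening: 0.006
finger_force: 2.7
```

Run:
```python
from h import *
from rig import bot, probe_bus, capture
o=probe_bus.get_obs();print(loc(o["tcp_pos"]),o["contact_force"])
```

```text
[-0.0643  0.0006  0.0546] [-4.73147811 -0.19429246  2.52274634]
```

Emit:
jog_arm:
  rows:
    - [[0,0,0],[0.03,0,0],0]
    - [[0,0,0],[0.06,0,0],0]
    - [[0,0,0],[0.08,0,0],0]
    - [[0,0,0],[0.08,0,0],0]
    - [[0,0,0],[0.08,0,0],0]

```text
time: 5.32
tcp_pos: [0.514, 0.2117, 0.0546]
tool_rot: [1.0, 0.008, -0.001, 0.001]
contact_force: [-6.7, 0.1, 2.8]
opening: 0.008
finger_force: 2.9
```

Run:
```python
from h import *
from rig import bot, probe_bus, capture
o=probe_bus.get_obs();print(loc(o["tcp_pos"]),o["contact_force"])
```

```text
[-0.0564  0.0006  0.0546] [-6.69248311  0.08540458  2.79224936]
```

To row units: 0.003 m is 0.03, 0.002 m is 0.02.

Emit:
jog_arm:
  rows:
    - [[0,0,0],[0.02,0,0],0]
    - [[0,0,0],[0.03,0,0],0]
    - [[0,0,0],[0.03,0,0],0]
    - [[0,0,0],[0.03,0,0],0]

```text
time: 5.82
tcp_pos: [0.5141, 0.2115, 0.0544]
tool_rot: [1.0, 0.008, -0.003, 0.001]
contact_force: [-16.3, 1.7, 11.2]
opening: 0.003
finger_force: 8.0
```

Run:
```python
from h import *
from rig import bot, probe_bus, capture
o=probe_bus.get_obs();print(loc(o["tcp_pos"]),o["contact_force"])
a=capture("top")["image"][130:330,100:300];b=capture("scene")["image"][100:300,350:550]
cv2.imwrite("pics/mid.png",cv2.resize(np.hstack([a,b])[...,::-1],None,fx=2,fy=2))
```

```text
[-0.0563  0.0005  0.0544] [-16.30716537   1.6661237   11.15918571]
```

View pics/mid.png

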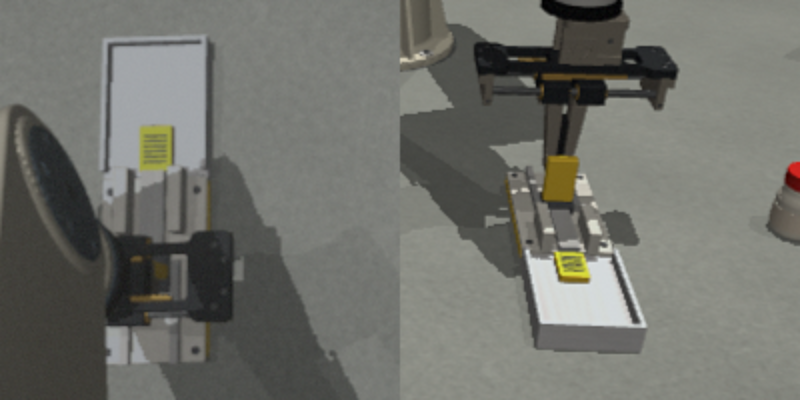

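The TCP stalled at local x = -56 mm while the force jumped to 16 N, so the paddle is on its stop. The cassette lies on the tray. Now I lift straight up, fast.

Emit:
jog_arm:
  rows:
    - [[0,0,0],[0,0,-0.625],0]
    - [[0,0,0],[0,0,-1.2],0]
    - [[0,0,0],[0,0,-1.5],0]
    - [[0,0,0],[0,0,-1.5],0]
    - [[0,0,0],[-0.6,0,-1.5],0]
    - [[0,0,0],[-1.2,0,-1.5],0]
    - [[0,0,0],[-1.5,0,-1.5],0]
    - [[0,0,0],[-1.5,0,-1.5],0]
    - [[0,0,0],[-1.5,0,-1.5],0]
    - [[0,0,0],[-1.5,0,-1.5],0]
    - [[0,0,0],[-1.5,0,-1.5],0]

```text
time: 7.3
tcp_pos: [0.3684, 0.2099, 0.2046]
tool_rot: [1.0, 0.008, 0.0, 0.001]
contact_force: [0.1, -0.2, 0.1]
opening: 0.004
finger_force: 0.0
```

Run:
```python
from h import *
from rig import bot, probe_bus, capture
o=probe_bus.get_obs();print(loc(o["tcp_pos"]),o["contact_force"],o["time"])
c=capture("top");s=capture("scene")
for k in blobs(c,(20,110,60),(35,255,255)): print(cv2.minAreaRect(k))
for k in blobs(s,(20,110,60),(35,255,255)):
    if 400<k[:,0,0].mean()<470 and k[:,0,1].mean()>150: print("scene",cv2.boundingRect(k))
a=c["image"][130:330,100:300];b=s["image"][100:300,350:550]
cv2.imwrite("pics/post.png",cv2.resize(np.hstack([a,b])[...,::-1],None,fx=2,fy=2))
```

```text
[-0.202   0.0011  0.2046] [ 0.08117435 -0.18349439  0.06756638] 7.3
((169.0, 296.0), (8.0, 26.0), 90.0)
((177.5, 204.0), (22.0, 15.0), 90.0)
scene (427, 226, 18, 15)
scene (418, 167, 17, 22)
```

View pics/post.png

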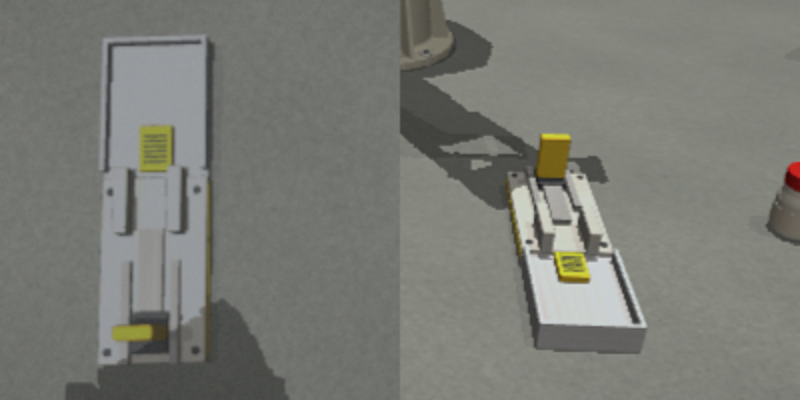

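The paddle is back home at (167,296), and the cassette is in the tray near (177.5,204). One check that it lies flat beyond the bed edge.

Run:
```python
from h import *
from rig import bot, probe_bus, capture
c=capture("top");s=capture("scene")
for n,q in(("top",c),("scene",s)):
  for k in blobs(q,(20,110,60),(35,255,255)):
    m=k[:,0]; 
    if n=="scene" and not(400<m[:,0].mean()<470 and m[:,1].mean()>200): continue
    if n=="top" and m[:,1].mean()>250: continue
    b=cv2.boundingRect(k);xm=b[0]+b[2]/2-.5
    for z in(.022,.028): print(n,z,[loc(p) for p in ray(q,[[xm,b[1]-.5],[xm,b[1]+b[3]-.5]],z)])
cv2.imwrite("pics/cas.png",cv2.resize(s["image"][200:260,400:480][...,::-1],None,fx=7,fy=7,interpolation=cv2.INTER_CUBIC))
```

```text
top 0.022 [array([0.0865, 0.0004, 0.022 ]), array([ 0.0462, -0.0001,  0.022 ])]
top 0.028 [array([ 0.0852, -0.0012,  0.028 ]), array([ 0.0452, -0.0017,  0.028 ])]
scene 0.022 [array([0.0441, 0.0041, 0.022 ]), array([ 0.0932, -0.0043,  0.022 ])]
scene 0.028 [array([0.0528, 0.0017, 0.028 ]), array([ 0.1012, -0.0065,  0.028 ])]
```

View pics/cas.png

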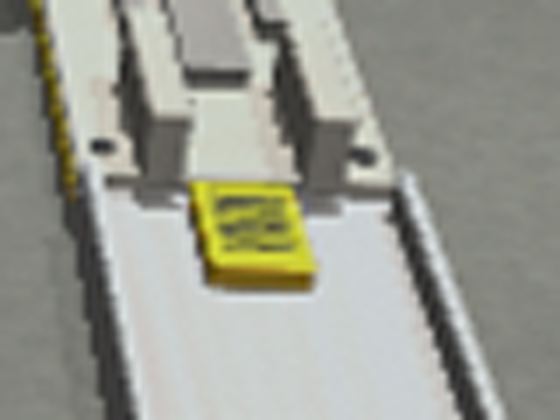

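The cassette spans x = 45 to 86 mm. Both views agree with its top at 22 mm, so it lies flat on the tray floor, clear of the bed edge.

```bash
python3 -c "
from rig import bot, probe_bus, capture
print(bot.finish_job())"
```

```text
the job is handed in; nothing more can be done
None
```

I pushed the yellow paddle to its stop and let it go there; it sprang back home, the cassette lies flat on the catch tray, the blue dispenser was not touched, and I handed the job in at about 7.5 s.

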